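# Load and start the dish warming station

## Task

Set up the warming station: without lifting them, tap the round culture dish and the rectangular well tray from one side and the other until each lies centred inside its own white outline, the tray square with its outline, and push every stem thermometer from the rack fully home into a free well of the white controller. When all that is done, twist the controller's sprung start key clockwise as far as it goes and let it spring back by itself; leave everything in place and the other things on the bench alone.

Things in the scene. Friction and masses are not known exactly. Their poses are not given: they have to be found in the camera images.
- dish: round lidded culture dish, 100 mm diameter, 20 mm high, about 120 g, plain cream and white plastic, too wide to grip; loose, flat on the bench. Origin: centre of its underside
- dish_mark (a point): centre of the white printed circle (inner diameter 108 mm, so 4 mm to spare all round the dish) on a paper-thin black warming pad 180 x 170 mm, flat on the bench; the pad has no edge to catch on. The pad's place varies
- tray: rectangular lidded well tray, 130 mm long (its x) by 95 mm wide (its y), 24 mm high, about 150 g, white plastic with 24 round wells showing on top, too wide to grip; loose, flat on the bench, a half turn of it makes no difference. Origin: centre of its underside
- tray_mark (a point): centre of the white printed rectangle (inside 138 mm along x by 103 mm along y, so 4 mm to spare all round the tray) on a second pad like the first. Its x axis is the outline's long axis
- thermo0: stem thermometer: upright steel stem 6 mm thick and 40 mm long with a tapered tip, below a round white head 24 mm in diameter and 40 mm tall; 35 g. Origin: the tip of the stem, z up to the head (head from 40 to 80 mm). It starts upright in a hole of the rack, the head resting on the rack's top. Two or three thermometers are there; an absent one has no pose
- thermo1: as thermo0
- thermo2: as thermo0
- rack: grey fixed rack 150 x 60 x 50 mm, origin at the centre of its underside; three holes 9 mm wide along its x axis at -45, 0 and +45 mm, right through; top at 50 mm
- controller: white fixed controller box 200 mm (x) by 100 mm (y) by 60 mm high, origin at the centre of its underside; wells and key stand on its centre line along x, the key at the +x end. Controller and rack swap sides of the bench
- well0 (a point): mouth centre of a thermometer well in the controller's top (height 60 mm): 8 mm wide, 46 mm deep, mouth chamfered 2 mm; any thermometer may go in any well. At x = -80 mm of the controller. A thermometer is home when its head rests on the top and its tip is 40 mm below the mouth
- well1 (a point): as well0, at x = -35 mm
- well2 (a point): as well0, at x = +10 mm
- key_grip (a point): point to grip on the start key: a black upright bar 42 mm long, 14 mm thick, its top 14 mm above this point and its round 44 mm foot 18 mm below it, on the controller's top. At x = +68 mm of the controller. The point's x axis lies along the bar and turns with it; at rest the bar lies along the controller's x
- start_key (a joint): angle of the start key: 0 at rest, grows clockwise seen from above, stop at 1.2 rad; a spring returns it (0.04 N m at rest, 0.16 N m at the stop)
- jar_a: bystander: loose specimen jar, 54 mm diameter, 60 mm high; origin under its centre. Leave alone
- jar_b: bystander: loose specimen jar like jar_a. Leave alone
- vial: bystander: small loose amber vial, 28 mm diameter, 42 mm high; origin under its centre. Leave alone
- slide_box: bystander: loose slide carton 30 x 80 x 30 mm; origin under its centre. Leave alone
Things that resemble listed ones, but are neither listed nor needed, are in the scene too. Leave any red look-alike of the controller alone.

How it is judged:
By the outcome, as a careful person would: the job done as asked, in the order asked, and still so for the second after the job is handed in, with the robot touching nothing.
Of thermo0, thermo1, thermo2 only 2 to 3 are there at a start; the rules pass over those that are not, and their reading is None.
At some moment in a run one of dish, tray may be knocked a few centimetres aside while the robot is not near it.
It also fails if it takes over 210 s, if anything falls off the work surface, if the arm or the gripper's body presses on something with over 40 N, if the wrist force passes 120 N, or if a joint passes its speed limit or range.

## Robot

A 6-joint arm with a two-finger parallel gripper is mounted at the origin on the work surface. World frame = base frame: x ahead of the robot, y to its left, z up, the work surface at z = 0. Lengths are in m, angles in rad, forces in N, time in s.
With the tool pointing down it reaches from about 0.375 to 0.9 m from the base axis. Payload 3.1 kg.
Tool frame: the origin (TCP) lies at the very end of the fingers, on their centre line; the grasp point (between the pads) lies 19 mm behind it; z points along the fingers, y is the line along which they close (so a half turn about z gives the same grasp; the last joint's range is limited). The gripper opens to 87 mm and grips with 3 to 60 N. Pads are 19 mm wide; open, the fingers measure 117 mm over their backs; the gripper's body (75 mm by 190 mm) begins 51 mm behind the grasp point.
Start: joints at [-1.444, 0.527, 1.433, -0, 1.181, -0.178], TCP at [0.188, -0.596, 0.223] pointing down, gripper open.
Joint ranges: [-3.08, 3.08], [-0.75, 2.2], [0.22, 2.44], [-1.43, 4.57], [0, 2.65], [-2.85, 2.85]. Speed limits (rad/s): [2.79, 2.79, 3.14, 3.14, 3.14, 3.14].

## Interface

Orientations are given as a rotation vector (axis times angle).
In Python, from rig import ctrl gives the robot as it stands.
- The arm moves only by the tool drive_tool, never from a script. Its argument "steps" is one flat list of numbers, 7 for each row, row after row: the closure, from -1 (fully open) to 1 (shut), so that 0 is half open, then the shift along the tool's x, y, z in m, then the turn, a rotation vector about the tool's x, y, z in degrees. In form: [fingers, tx, ty, tz, rx, ry, rz, fingers, tx, ty, tz, rx, ry, rz, ...]. A call has exactly 5 rows; each row is the pose to reach, as a shift and turn from the pose commanded when the call began, along the tool's axes at that moment; what a row does not reach only later rows make up. A row lasts 1/10 s, in which the tool goes at most 50 mm and 8.59 degrees, less where a joint would pass 70% of its speed; a pose out of reach is approached as far as the arm can. A call with a gripper value outside its range is refused whole. The fingers move at their own pace and stop on an object; "squeeze" is the grip in N (left out, the last holds). Time passes only in rows, so rows that repeat a pose let the fingers close, or fill a call up. It gives the time, the measured TCP pose, the force, the opening and the grip force at its end, in the units of the state.
- ctrl.state(): the state, without advancing time (a new reading comes with each control period).
- ctrl.read_camera(name): name is "scene" or "top"; returns a dict with "color" (400x640x3 uint8, red, green, blue), "z_map" (400x640 float32, m along the optical axis (not along the pixel's ray), 0 where there is no reading), "mtx" (3x3 intrinsics, pixels), "dist_coeffs" ([k1, k2, p1, p2, k3] as OpenCV has them; the pictures are not rectified), "R" (3x3) and "t" (3): a world point X has camera coordinates R X + t. Camera axes: x right, y down, z forward; pixel columns grow to the right and rows downward; lengths in m; the calibration is good to about 2 mm. A picture is of the moment at which its call begins.
- ctrl.job_done(): hands the job in; it is judged then, once.
The state is a dict: "time_s": time; "qpos": joint angles; "joint_velocities": joint speeds; "joint_efforts": joint torques, N m; "eef_pos": TCP position; "ee_rot": TCP orientation; "wrist_force": force on the tool from outside, world axes, zero at the start; "torque": the same for the moment, N m; "finger_gap": finger opening in m; "finger_force": force on a finger pad.
Only numpy, scipy, OpenCV 4.12 (cv2) and the standard library are available. Lean on these libraries where they do the work, as an engineer would, in place of code of your own. Each camera call takes 0.05 s, during which the arm holds its last target. There are 200 camera calls.

## Working session

There is one attempt and no reset: what is moved stays moved. The work goes in short steps, Python scripts to look and compute and a tool call to move; the robot and the scene stay as the last step left them, time stands still between calls to the robot, and variables do not carry over. Pictures are saved under pics/ and viewed, at most 14 in all, crops included, and the job is handed in when it is done.

Besides the shell and the picture viewer there is one more tool, called after "Request:" as name(argument=value, ...), one argument or row to a line, values as JSON. drive_tool: Moves the arm, as the interface text tells. Its arguments: {"type":"object","properties":{"steps":{"type":"array"},"squeeze":{"type":"number"}},"required":["steps"]}

```bash
ls; mkdir -p pics
cat > h.py <<'E'
import numpy as np, cv2
from rig import ctrl
from scipy.spatial.transform import Rotation as Ro
def cam(n):
    return ctrl.read_camera(n)
def save(img,f): cv2.imwrite('pics/'+f,img[:,:,::-1])
def ray(c,uv,z):
    uv=np.array(uv,float).reshape(-1,1,2)
    p=cv2.undistortPoints(uv,c['mtx'],c['dist_coeffs']).reshape(-1,2)
    d=np.c_[p,np.ones(len(p))]@c['R']; o=-c['R'].T@c['t']
    return o+d*((z-o[2])/d[:,2])[:,None]
def proj(c,X):
    return cv2.projectPoints(np.array(X,float).reshape(-1,1,3),cv2.Rodrigues(c['R'])[0],c['t'],c['mtx'],c['dist_coeffs'])[0].reshape(-1,2)
E
python3 - <<'E'
from h import *
for n in('scene','top'):
    c=cam(n); save(c['color'],n+'0.png'); np.savez('/tmp/'+n+'0.npz',**c)
    print(n,-c['R'].T@c['t'],c['R'].round(2).tolist(),c['mtx'].round(0).tolist())
s=ctrl.state(); print(s['eef_pos'],s['ee_rot'],s['finger_gap'])
E
```

```text
pics
scene [ 1.0193307  -0.59905623  0.7071485 ] [[0.76, 0.65, 0.01], [0.42, -0.48, -0.77], [-0.49, 0.59, -0.64]] [[416.0, 0.0, 320.0], [0.0, 416.0, 199.0], [0.0, 0.0, 1.0]]
top [0.42335872 0.00700379 1.15096135] [[-0.03, -1.0, 0.02], [-1.0, 0.03, -0.08], [0.08, -0.02, -1.0]] [[410.0, 0.0, 316.0], [0.0, 410.0, 199.0], [0.0, 0.0, 1.0]]
[ 0.18809816 -0.59534861  0.22167214] [-3.10303961e+00 -4.78239492e-01 -2.68671584e-05] 0.08703081096334747
```

View pics/top0.png

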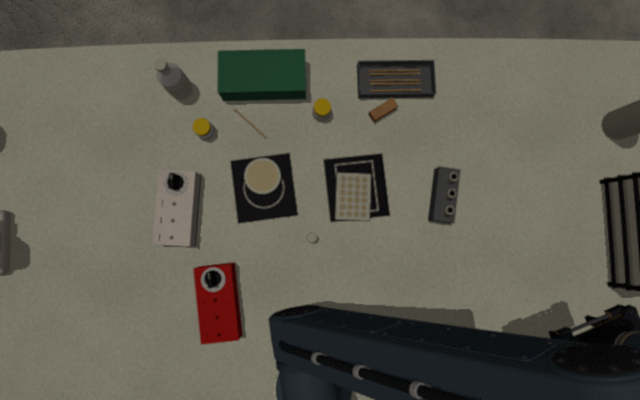

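View pics/scene0.png

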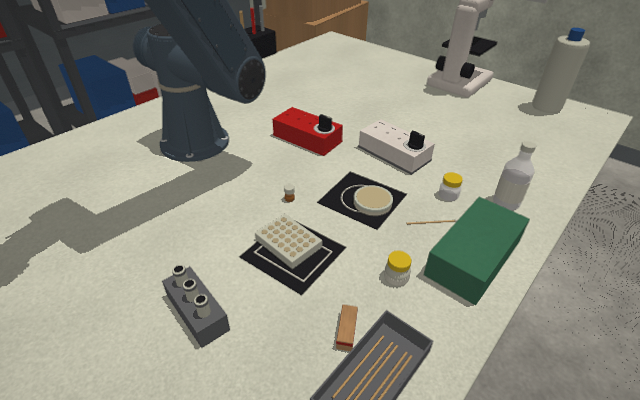

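```bash
cat >> h.py <<'E'
def world(c):
    h,w=c['z_map'].shape
    uv=np.stack(np.meshgrid(np.arange(w),np.arange(h)),-1).reshape(-1,1,2).astype(float)
    p=cv2.undistortPoints(uv,c['mtx'],c['dist_coeffs']).reshape(-1,2)
    P=np.c_[p,np.ones(len(p))]*c['z_map'].reshape(-1,1)
    return ((P-c['t'])@c['R']).reshape(h,w,3)
E
python3 - <<'E'
from h import *
c=dict(np.load('/tmp/top0.npz')); W=world(c); g=cv2.cvtColor(c['color'],cv2.COLOR_RGB2GRAY)
for (u,v) in [(264,176),(352,197),(280,210),(380,170),(445,195),(453,177),(175,215),(176,180),(260,75),(203,127),(250,125),(600,200)]: print((u,v),W[v,u].round(3),c['color'][v,u])
x=c['color'][120:270,130:480]; save(cv2.resize(x,None,fx=2.28,fy=2.28,interpolation=cv2.INTER_CUBIC),'crop0.png')
E
```

```text
(264, 176) [0.584 0.121 0.018] [119 107  79]
(352, 197) [ 0.519 -0.121  0.023] [115 112  97]
(280, 210) [ 0.489  0.08  -0.   ] [16 15 17]
(380, 170) [ 0.596 -0.206  0.001] [12 11 14]
(445, 195) [ 0.514 -0.367  0.07 ] [56 52 46]
(453, 177) [ 0.559 -0.383  0.093] [15 13 15]
(175, 215) [0.48  0.356 0.061] [134 125 115]
(176, 180) [0.572 0.349 0.073] [0 1 1]
(260, 75) [0.853 0.123 0.076] [28 60 41]
(203, 127) [0.717 0.281 0.059] [128 105  16]
(250, 125) [ 0.736  0.161 -0.002] [110 104  87]
(600, 200) [ 0.493 -0.863 -0.001] [119 117 101]
```

View pics/crop0.png

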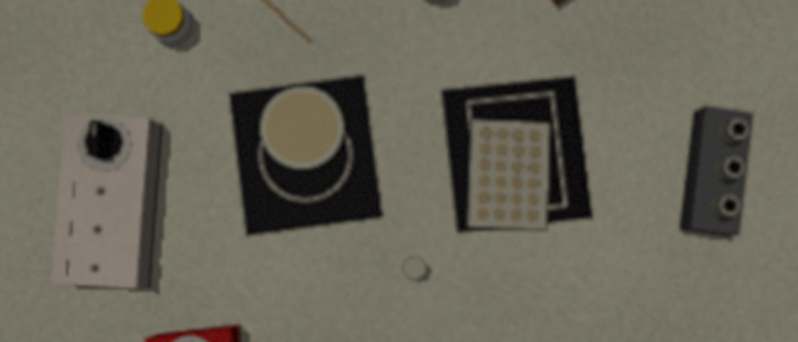

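```bash
cat > meas.py <<'E'
from h import *
def circ(P):
    A=np.c_[2*P[:,:2],np.ones(len(P))]; s=np.linalg.lstsq(A,(P[:,:2]**2).sum(1),rcond=None)[0]
    return s[:2],np.sqrt(s[2]+s[:2]@s[:2])
def biggest(m):
    cs,_=cv2.findContours(m.astype(np.uint8),cv2.RETR_EXTERNAL,cv2.CHAIN_APPROX_NONE)
    return max(cs,key=cv2.contourArea)
def sub(m):return m
def rect(P):
    r=cv2.minAreaRect((P[:,:2]*1000).astype(np.float32)); b=cv2.boxPoints(r)
    e=b[1]-b[0]; f=b[2]-b[1]; l=e if np.linalg.norm(e)>np.linalg.norm(f) else f
    return np.round(r[0],1),np.round(r[1],1),round(np.degrees(np.arctan2(l[1],l[0]))%180,1)
def measure(c,show=True):
    col=c['color'].astype(int); g=col.mean(2); v=np.zeros(g.shape,bool); out={}
    U,V=np.meshgrid(np.arange(640),np.arange(400))
    box=lambda x0,x1,y0,y1:(lambda p:(U>=x0)&(U<=x1)&(V>=y0)&(V<=y1))(0)
    W=world(c); x,y,z=W[...,0],W[...,1],W[...,2]
    dz=(z>.010)&(z<.032)&(g>60)
    reg=lambda a,b,cc,d:(x>a)&(x<b)&(y>cc)&(y<d)
    # dish
    m=dz&reg(.42,.68,-.02,.24); k=biggest(cv2.morphologyEx(m.astype(np.uint8),cv2.MORPH_OPEN,np.ones((3,3))))
    (u0,v0),r=cv2.minEnclosingCircle(k); M=cv2.moments(k); out['dish']=ray(c,[[M['m10']/M['m00'],M['m01']/M['m00']]],.02)[0][:2]*1000
    P=ray(c,k.reshape(-1,2),.02); cc,rr=circ(P); out['dish_c']=(cc*1000,rr*1000)
    m=dz&reg(.40,.68,-.27,-.02); k=biggest(cv2.morphologyEx(m.astype(np.uint8),cv2.MORPH_OPEN,np.ones((3,3))))
    out['tray']=rect(ray(c,k.reshape(-1,2),.024))
    return out
if __name__=='__main__':
    c=dict(np.load('/tmp/top0.npz')); print(measure(c))
    W=world(c); g=c['color'].astype(int).mean(2); x,y,z=[W[...,i] for i in range(3)]
    # pads
    for n,a,b in(('dishpad',-.02,.24),('traypad',-.27,-.02)):
        m=(g<45)&(abs(z)<.012)&(x>.4)&(x<.68)&(y>a)&(y<b)
        k=biggest(m); h=cv2.convexHull(k); print(n,rect(ray(c,h.reshape(-1,2),0)))
        inside=np.zeros(g.shape,np.uint8); cv2.drawContours(inside,[h],-1,1,-1); inside=cv2.erode(inside,np.ones((5,5)))
        obj=cv2.dilate(((z>.008)).astype(np.uint8),np.ones((3,3)))
        w=(inside>0)&(obj==0)&(g>45); V,U=np.nonzero(w); P=ray(c,np.c_[U,V],0)
        print(len(P),circ(P) if n[0]=='d' else (rect(P)))
    # controller top
    m=(abs(z-.06)<.008)&(x>.3)&(x<.7)&(y>.25)&(y<.5)&(c['color'][...,1]>70); k=biggest(m)
    print('ctrl',rect(ray(c,k.reshape(-1,2),.06)))
    m=(z>.04)&(z<.1)&(x>.4)&(x<.7)&(y<-.3)&(y>-.5); k=biggest(m); print('rack',rect(ray(c,k.reshape(-1,2),.05)))
    o=np.array([130,120]);
    print('wells',(ray(c,np.array([[101,191],[97.5,229.5],[94.5,268]])/2.28+o,.06)*1000).round(1).tolist())
    print('heads',(ray(c,np.array([[738,129],[734,167],[730,205]])/2.28+o,.09)*1000).round(1).tolist())
    for zz in(.07,.085,.1):
        m=(z>zz)&(x>.4)&(x<.7)&(y<-.3)&(y>-.5);
        n,l,s,ce=cv2.connectedComponentsWithStats(m.astype(np.uint8))
        print(zz,[(s[i,4],(ray(c,[ce[i]],.09)*1000).round(1).tolist()) for i in range(1,n) if s[i,4]>5])
    print('headz',z[165:225,425:465].max())
    print('key', (ray(c,[[np.array([103,141])/2.28+o]],.09)*1000).round(1))
    n,l,s,ce=cv2.connectedComponentsWithStats(((z>.02)&(z<.1)&(x>.3)).astype(np.uint8))
    for i in range(1,n):
        if s[i,4]>20: print(s[i],(W[l==i].mean(0)*1000).round(0),W[l==i][:,2].max().round(3))
E
python3 meas.py
```

```text
{'dish': array([585.12271719, 126.64619234]), 'dish_c': (array([585.3704406 , 126.78425058]), np.float64(47.48643200379816)), 'tray': (array([ 522.3, -122.8]), array([ 95.4, 130. ]), np.float32(176.6))}
dishpad (array([554.5, 125.3]), array([176.1, 165.4]), np.float32(6.2))
195 (array([0.55415738, 0.12522599]), np.float64(0.055629899189648564))
traypad (array([ 549.2, -136.7]), array([175.8, 165.3]), np.float32(4.6))
253 (array([ 549.3, -136.4]), array([148.2, 113.5]), np.float32(4.5))
ctrl (array([500. , 359.6]), array([101.8, 199.1]), np.float32(175.1))
rack (array([ 517.8, -376.3]), array([ 62. , 148.7]), np.float32(170.2))
wells [[509.7, 358.0, 60.0], [464.8, 362.2, 60.0], [420.1, 365.8, 60.0]]
heads [[560.7, -386.1, 90.0], [516.5, -378.9, 90.0], [472.6, -371.7, 90.0]]
0.07 [(np.int32(80), [[560.1, -382.2, 90.0]]), (np.int32(69), [[517.4, -374.6, 90.0]]), (np.int32(78), [[474.1, -366.7, 90.0]])]
0.085 [(np.int32(71), [[560.5, -383.4, 90.0]]), (np.int32(54), [[518.1, -376.8, 90.0]]), (np.int32(59), [[474.4, -369.7, 90.0]])]
0.1 []
headz 1.150961348734187
key [[564.6 346.2  90. ]]
[ 217   49   89   50 4238] [859. 121.  71.] 0.082
[357  60  79  37 587] [ 859. -265.   30.] 0.04
[164  71  28  28 329] [826. 342.  63.] 0.1
[312  98  19  22 333] [761. -42.  52.] 0.064
[369  98  30  24 317] [ 766. -218.   29.] 0.034
[605 103  35  36 636] [ 708. -896.   61.] 0.1
[192 118  22  22 356] [716. 284.  52.] 0.064
[245 159  35  34 472] [584. 125.  22.] 0.027
[ 430  167   30   56 1310] [ 517. -372.   55.] 0.097
[ 152  170   48   76 2998] [498. 356.  58.] 0.1
[ 335  172   36   48 1524] [ 522. -123.   24.] 0.031
[ 604  174   36   94 2551] [ 427. -877.   60.] 0.1
[  0 210   9  65 475] [422. 852.  31.] 0.048
[307 232   9  10  75] [413.  -5.  42.] 0.047
[193 263  43  22 696] [323. 252.  62.] 0.1
```

The top view and the crop show three thermometers in the rack at crop (738,129), (734,167) and (730,205). They also show three free wells at (101,191), (97,229) and (94,268), the key at (103,141), and the dish and tray both off their marks. The scene view agrees. I'll move above the rack.

Request:
drive_tool(
  steps=[-1,0.21,-0.044,0.025,0,0,17.5,-1,0.21,-0.044,0.025,0,0,17.5,-1,0.21,-0.044,0.025,0,0,17.5,-1,0.21,-0.044,0.025,0,0,17.5,-1,0.21,-0.044,0.025,0,0,17.5],
  squeeze=25,
)

```text
time_s: 0.6
eef_pos: [0.3783, -0.4871, 0.1964]
ee_rot: [-3.138, -0.006, -0.0]
wrist_force: [-0.8, -0.3, -1.0]
finger_gap: 0.0867
finger_force: 0.0
```

Request:
drive_tool(
  steps=[-1,0.186,-0.103,0.025,0,0,0,-1,0.186,-0.103,0.025,0,0,0,-1,0.186,-0.103,0.025,0,0,0,-1,0.186,-0.103,0.025,0,0,0,-1,0.186,-0.103,0.025,0,0,0],
)

```text
time_s: 1.1
eef_pos: [0.5648, -0.3838, 0.1712]
ee_rot: [-3.139, -0.008, -0.001]
wrist_force: [-0.9, -0.0, 0.3]
finger_gap: 0.0871
finger_force: 0.0
```

Run:
```python
from h import *
s=ctrl.state(); print(s['eef_pos'],s['ee_rot'])
c=cam('scene'); c2=cam('top')
a=cv2.resize(c['color'][230:350,120:260],None,fx=4,fy=4,interpolation=cv2.INTER_CUBIC)
b=cv2.resize(c2['color'][140:240,400:480],None,fx=4.8,fy=4.8,interpolation=cv2.INTER_CUBIC)
save(a,'s1.png'); print(a.shape)
c0=dict(np.load('/tmp/scene0.npz'))
save(cv2.resize(c0['color'][225:350,130:260],None,fx=4.5,fy=4.5,interpolation=cv2.INTER_CUBIC),'s1b.png')
```

```text
[ 0.56477048 -0.38380535  0.1711526 ] [-3.13944322e+00 -8.11336010e-03 -6.28207063e-04]
(480, 560, 3)
```

View pics/s1b.png

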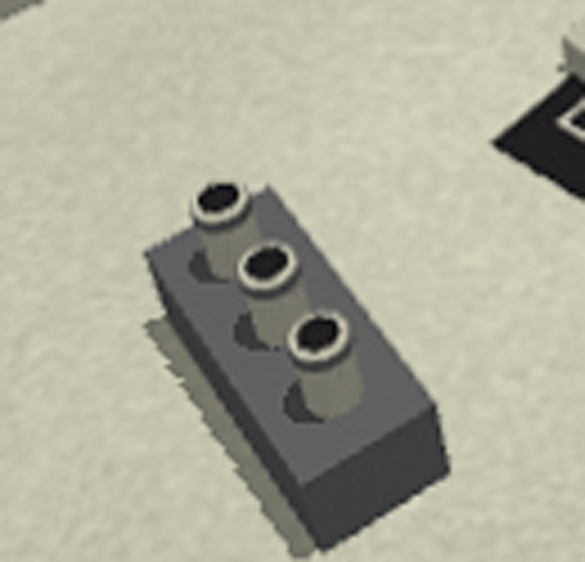

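View pics/s1.png

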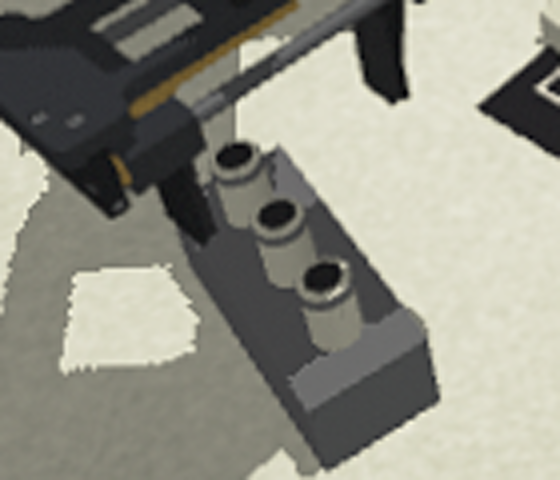

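Heads in the scene crop sit at (221,197), (267,263) and (320,335). The open fingers straddle the far one. I'll triangulate with both views.

Run:
```python
from h import *
c0=dict(np.load('/tmp/scene0.npz')); c1=dict(np.load('/tmp/top0.npz'))
a=np.array([[320,334],[267,262],[221,196]])/4.5+[130,225]
print((ray(c0,a,.09)*1000).round(1).tolist())
x=c0['color'][115:175,350:440]; save(cv2.resize(x,None,fx=7,fy=7,interpolation=cv2.INTER_CUBIC),'s2.png')
```

```text
[[566.6, -385.0, 90.0], [521.1, -377.2, 90.0], [477.3, -368.7, 90.0]]
```

View pics/s2.png

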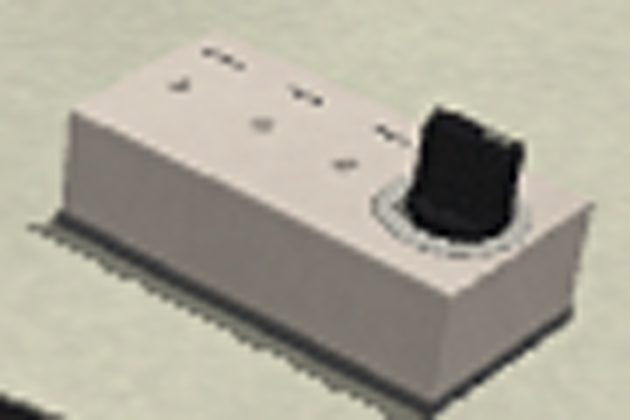

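Wells in this crop are at (181,85), (262,124) and (345,163). The key top is at about (473,135).

Run:
```python
from h import *
c0=dict(np.load('/tmp/scene0.npz'))
print((ray(c0,(np.array([[181,85],[262,124],[345,163]])-3)/7+[350,115],.06)*1000).round(1).tolist())
print((ray(c0,(np.array([[473,135]])-3)/7+[350,115],.092)*1000).round(1).tolist())
# outlines from scene camera
W=world(c0); g=c0['color'].astype(int).mean(2); print(g[200,360],c0['color'][190,330])
from meas import circ,rect,biggest
x,y,z=[W[...,i] for i in range(3)]
for n,a,b in(('d',-.02,.24),('t',-.27,-.02)):
    m=(g<60)&(abs(z)<.015)&(x>.4)&(x<.68)&(y>a)&(y<b); h=cv2.convexHull(biggest(m)); print(n,rect(ray(c0,h.reshape(-1,2),0)))
    m=(z>.008)&(z<.035)&(g>80)&(x>.4)&(x<.68)&(y>a)&(y<b); k=biggest(m); 
    print(rect(ray(c0,k.reshape(-1,2),.02)))
```

```text
[[424.2, 369.5, 60.0], [469.3, 365.3, 60.0], [513.2, 361.9, 60.0]]
[[565.7, 367.3, 92.0]]
158.33333333333334 [35 35 35]
d (array([556.6, 126.1]), array([177.4, 167.2]), np.float32(6.3))
(array([592.7, 121.5]), array([ 98.4, 118.5]), np.float32(123.0))
t (array([ 551.2, -135.9]), array([177.7, 167.8]), np.float32(4.7))
(array([ 527.2, -125.7]), array([105.1, 142.1]), np.float32(175.9))
```

Request:
drive_tool(
  steps=[-1,0,0,0.05,0,0,0,-1,0,0,0.09,0,0,0,-1,0,0,0.114,0,0,0,1,0,0,0.114,0,0,0,1,0,0,0.114,0,0,0],
)

```text
time_s: 1.7
eef_pos: [0.56, -0.3891, 0.0589]
ee_rot: [3.142, -0.002, -0.001]
wrist_force: [-0.0, 0.2, 0.5]
finger_gap: 0.0778
finger_force: 0.0
```

Request:
drive_tool(
  steps=[1,0,0,0,0,0,0,1,0,0,0,0,0,0,1,0,0,0,0,0,0,1,0,0,0,0,0,0,1,0,0,0,0,0,0],
)

```text
time_s: 2.2
eef_pos: [0.5614, -0.3878, 0.0591]
ee_rot: [3.141, 0.001, 0.001]
wrist_force: [0.2, -0.6, -0.2]
finger_gap: 0.0391
finger_force: 0.0
```

Request:
drive_tool(
  steps=[0.2,0.0025,-0.003,0,0,0,0,1,0.0025,-0.003,0,0,0,0,1,0.0025,-0.003,0,0,0,0,1,0.0025,-0.003,0,0,0,0,1,0.0025,-0.003,0,0,0,0],
)

```text
time_s: 2.7
eef_pos: [0.5637, -0.3847, 0.0584]
ee_rot: [-3.141, -0.001, 0.0]
wrist_force: [0.3, -0.3, 0.3]
finger_gap: 0.0233
finger_force: 25.0
```

Request:
drive_tool(
  steps=[1,0,0,0,0,0,0,1,0,0,-0.03,0,0,0,1,0,0,-0.07,0,0,0,1,0,0,-0.111,0,0,0,1,0,0,-0.111,0,0,0],
)

```text
time_s: 3.2
eef_pos: [0.5671, -0.3879, 0.1767]
ee_rot: [3.132, 0.001, 0.016]
wrist_force: [-0.1, -0.6, 0.6]
finger_gap: 0.0233
finger_force: 25.0
```

Request:
drive_tool(
  steps=[1,-0.017,-0.05,0,0,0,0,1,-0.017,-0.1,0,0,0,0,1,-0.017,-0.15,0,0,0,0,1,-0.017,-0.2,0,0,0,0,1,-0.017,-0.245,0,0,0,0],
)

```text
time_s: 3.7
eef_pos: [0.5456, -0.1376, 0.1689]
ee_rot: [-3.141, 0.0, 0.002]
wrist_force: [-0.2, -0.6, 0.4]
finger_gap: 0.023
finger_force: 25.0
```

Request:
drive_tool(
  steps=[1,-0.017,-0.05,0,0,0,0,1,-0.017,-0.1,0,0,0,0,1,-0.017,-0.15,0,0,0,0,1,-0.017,-0.2,0,0,0,0,1,-0.017,-0.245,0,0,0,0],
)

```text
time_s: 4.2
eef_pos: [0.5287, 0.1073, 0.1691]
ee_rot: [-3.142, -0.0, 0.001]
wrist_force: [1.0, -0.5, 0.7]
finger_gap: 0.0236
finger_force: 25.0
```

Request:
drive_tool(
  steps=[1,-0.017,-0.05,0,0,0,0,1,-0.017,-0.1,0,0,0,0,1,-0.017,-0.15,0,0,0,0,1,-0.017,-0.2,0,0,0,0,1,-0.017,-0.245,0,0,0,0],
)

```text
time_s: 4.7
eef_pos: [0.5116, 0.3523, 0.1689]
ee_rot: [3.141, 0.001, -0.001]
wrist_force: [0.0, -0.4, -0.4]
finger_gap: 0.0236
finger_force: 25.0
```

Request:
drive_tool(
  steps=[1,0,-0.01,0.02,0,0,0,1,0,-0.01,0.04,0,0,0,1,0,-0.01,0.05,0,0,0,1,0,-0.01,0.05,0,0,0,1,0,-0.01,0.05,0,0,0],
)

```text
time_s: 5.2
eef_pos: [0.5127, 0.3597, 0.1196]
ee_rot: [3.141, -0.001, -0.0]
wrist_force: [0.6, -0.0, -0.2]
finger_gap: 0.0234
finger_force: 25.0
```

Run:
```python
from h import *
s=ctrl.state(); p=s['eef_pos'];print(p)
c=cam('scene'); np.savez('/tmp/s3.npz',**c)
x=c['color'][105:165,355:425]; save(cv2.resize(x,None,fx=9,fy=9,interpolation=cv2.INTER_CUBIC),'s3.png')
f=lambda X:((proj(c,X)-[355,105])*9+4).round(0).tolist()
print(f([p-[0,0,.0485],p-[0,0,.0085],[.5115,.360,.06],[.467,.3638,.06],[.422,.3677,.06]]))
```

```text
[0.51266411 0.35973243 0.11956087]
[[398.0, 272.0], [415.0, 164.0], [391.0, 300.0], [284.0, 249.0], [179.0, 199.0]]
```

View pics/s3.png

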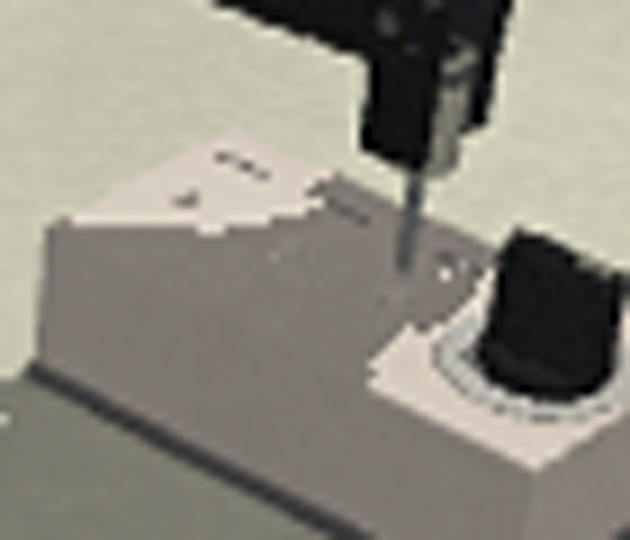

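The tip shows at (402,270) above the well at about (390–399,300), so it is aligned to within about 2 mm. I'll lower it.

Request:
drive_tool(
  steps=[1,-0.001,0,0.006,0,0,0,1,-0.001,0,0.012,0,0,0,1,-0.001,0,0.016,0,0,0,1,-0.001,0,0.018,0,0,0,1,-0.001,0,0.02,0,0,0],
)

```text
time_s: 5.75
eef_pos: [0.5114, 0.3602, 0.0993]
ee_rot: [3.142, 0.0, -0.0]
wrist_force: [0.1, -0.9, 0.3]
finger_gap: 0.0236
finger_force: 25.0
```

Request:
drive_tool(
  steps=[1,0,0,0.01,0,0,0,1,0,0,0.02,0,0,0,1,0,0,0.028,0,0,0,1,0,0,0.031,0,0,0,1,0,0,0.032,0,0,0],
)

```text
time_s: 6.25
eef_pos: [0.5113, 0.3601, 0.0685]
ee_rot: [3.141, 0.001, -0.001]
wrist_force: [-2.3, -1.8, 14.3]
finger_gap: 0.0234
finger_force: 25.0
```

Request:
drive_tool(
  steps=[-1,0,0,0,0,0,0,-1,0,0,0,0,0,0,-1,0,0,0,0,0,0,-1,0,0,-0.03,0,0,0,-1,0,0,-0.08,0,0,0],
)

```text
time_s: 6.75
eef_pos: [0.5085, 0.3588, 0.1442]
ee_rot: [3.137, 0.0, -0.014]
wrist_force: [1.6, 0.6, 1.0]
finger_gap: 0.0553
finger_force: 0.0
```

Request:
drive_tool(
  steps=[-1,0.003,0.04,-0.02,0,0,0,-1,0.003,0.09,-0.02,0,0,0,-1,0.003,0.14,-0.02,0,0,0,-1,0.003,0.19,-0.02,0,0,0,-1,0.003,0.24,-0.02,0,0,0],
)

```text
time_s: 7.25
eef_pos: [0.5141, 0.1186, 0.1675]
ee_rot: [3.142, 0.002, 0.0]
wrist_force: [0.2, -0.8, 0.9]
finger_gap: 0.0855
finger_force: 0.0
```

Request:
drive_tool(
  steps=[-1,0.003,0.05,0,0,0,0,-1,0.003,0.1,0,0,0,0,-1,0.003,0.15,0,0,0,0,-1,0.003,0.2,0,0,0,0,-1,0.003,0.25,0,0,0,0],
)

```text
time_s: 7.75
eef_pos: [0.5172, -0.1317, 0.1674]
ee_rot: [-3.141, -0.0, 0.0]
wrist_force: [0.4, -0.7, 0.2]
finger_gap: 0.0871
finger_force: 0.0
```

Request:
drive_tool(
  steps=[-1,0.002,0.05,0,0,0,0,-1,0.002,0.1,0,0,0,0,-1,0.002,0.15,0,0,0,0,-1,0.002,0.2,0,0,0,0,-1,0.002,0.248,0,0,0,0],
)

```text
time_s: 8.25
eef_pos: [0.5192, -0.3799, 0.1672]
ee_rot: [-3.141, 0.0, 0.0]
wrist_force: [0.4, -1.2, -0.5]
finger_gap: 0.0873
finger_force: 0.0
```

Request:
drive_tool(
  steps=[-0.5,0,0,0.05,0,0,0,-0.5,0,0,0.09,0,0,0,-0.5,0,0,0.107,0,0,0,-0.3,0,0,0.107,0,0,0,-0.2,0,0,0.107,0,0,0],
)

```text
time_s: 8.75
eef_pos: [0.5198, -0.3778, 0.0604]
ee_rot: [-3.141, -0.001, 0.0]
wrist_force: [-0.1, 0.1, 0.1]
finger_gap: 0.0574
finger_force: 0.0
```

Request:
drive_tool(
  steps=[1,0,0,0.002,0,0,0,1,0,0,0.002,0,0,0,1,0,0,0.002,0,0,0,1,0,0,0.002,0,0,0,1,0,0,0.002,0,0,0],
)

```text
time_s: 9.25
eef_pos: [0.5199, -0.3779, 0.0593]
ee_rot: [3.141, 0.001, 0.001]
wrist_force: [0.1, 0.3, 3.1]
finger_gap: 0.0235
finger_force: 25.0
```

Request:
drive_tool(
  steps=[1,0,0,0,0,0,0,1,0,0,-0.03,0,0,0,1,0,0,-0.07,0,0,0,1,0,0,-0.111,0,0,0,1,0,0,-0.111,0,0,0],
)

```text
time_s: 9.75
eef_pos: [0.5228, -0.3807, 0.176]
ee_rot: [3.132, 0.001, 0.014]
wrist_force: [0.8, -0.5, -0.2]
finger_gap: 0.0234
finger_force: 25.0
```

Request:
drive_tool(
  steps=[1,-0.018,-0.05,0,0,0,0,1,-0.018,-0.1,0,0,0,0,1,-0.018,-0.15,0,0,0,0,1,-0.018,-0.2,0,0,0,0,1,-0.018,-0.246,0,0,0,0],
)

```text
time_s: 10.25
eef_pos: [0.5006, -0.1296, 0.1689]
ee_rot: [-3.141, 0.001, 0.002]
wrist_force: [1.3, 0.3, 0.0]
finger_gap: 0.0231
finger_force: 25.0
```

Request:
drive_tool(
  steps=[1,-0.018,-0.05,0,0,0,0,1,-0.018,-0.1,0,0,0,0,1,-0.018,-0.15,0,0,0,0,1,-0.018,-0.2,0,0,0,0,1,-0.018,-0.246,0,0,0,0],
)

```text
time_s: 10.75
eef_pos: [0.4826, 0.1163, 0.169]
ee_rot: [3.142, 0.0, -0.002]
wrist_force: [0.5, -0.6, -0.4]
finger_gap: 0.0233
finger_force: 25.0
```

Request:
drive_tool(
  steps=[1,-0.017,-0.05,0,0,0,0,1,-0.017,-0.1,0,0,0,0,1,-0.017,-0.15,0,0,0,0,1,-0.017,-0.2,0,0,0,0,1,-0.017,-0.245,0,0,0,0],
)

```text
time_s: 11.25
eef_pos: [0.4654, 0.3614, 0.1687]
ee_rot: [3.141, 0.002, -0.002]
wrist_force: [0.9, -0.4, -0.5]
finger_gap: 0.0237
finger_force: 25.0
```

Request:
drive_tool(
  steps=[1,0,-0.004,0.02,0,0,0,1,0,-0.004,0.04,0,0,0,1,0,-0.004,0.05,0,0,0,1,0,-0.004,0.05,0,0,0,1,0,-0.004,0.05,0,0,0],
)

```text
time_s: 11.75
eef_pos: [0.4666, 0.363, 0.1195]
ee_rot: [3.141, -0.001, -0.0]
wrist_force: [-0.1, 0.6, 0.0]
finger_gap: 0.0236
finger_force: 25.0
```

Request:
drive_tool(
  steps=[1,0,0,0.006,0,0,0,1,0,0,0.012,0,0,0,1,0,0,0.016,0,0,0,1,0,0,0.018,0,0,0,1,0,0,0.02,0,0,0],
)

```text
time_s: 12.25
eef_pos: [0.4667, 0.3634, 0.0995]
ee_rot: [-3.141, -0.0, -0.001]
wrist_force: [1.1, 0.6, 0.6]
finger_gap: 0.023
finger_force: 25.0
```

Request:
drive_tool(
  steps=[1,0,0,0.01,0,0,0,1,0,0,0.02,0,0,0,1,0,0,0.028,0,0,0,1,0,0,0.031,0,0,0,1,0,0,0.032,0,0,0],
)

```text
time_s: 12.75
eef_pos: [0.4669, 0.3635, 0.0691]
ee_rot: [-3.141, -0.001, -0.001]
wrist_force: [-1.0, -1.5, 18.2]
finger_gap: 0.023
finger_force: 25.0
```

Request:
drive_tool(
  steps=[-1,0,0,0,0,0,0,-1,0,0,0,0,0,0,-1,0,0,0,0,0,0,-1,0,0,-0.03,0,0,0,-1,0,0,-0.08,0,0,0],
)

```text
time_s: 13.25
eef_pos: [0.4634, 0.3617, 0.1442]
ee_rot: [3.137, 0.0, -0.015]
wrist_force: [0.2, 0.2, 0.3]
finger_gap: 0.0557
finger_force: 0.0
```

Request:
drive_tool(
  steps=[-1,0.003,0.04,-0.02,0,0,0,-1,0.003,0.09,-0.02,0,0,0,-1,0.003,0.14,-0.02,0,0,0,-1,0.003,0.19,-0.02,0,0,0,-1,0.003,0.24,-0.02,0,0,0],
)

```text
time_s: 13.75
eef_pos: [0.4688, 0.1217, 0.1673]
ee_rot: [3.142, 0.002, -0.001]
wrist_force: [0.9, -0.6, -0.2]
finger_gap: 0.0858
finger_force: 0.0
```

Request:
drive_tool(
  steps=[-1,0.003,0.05,0,0,0,0,-1,0.003,0.1,0,0,0,0,-1,0.003,0.15,0,0,0,0,-1,0.003,0.2,0,0,0,0,-1,0.003,0.245,0,0,0,0],
)

```text
time_s: 14.25
eef_pos: [0.472, -0.1239, 0.1671]
ee_rot: [-3.141, 0.001, 0.001]
wrist_force: [1.3, -0.5, -0.6]
finger_gap: 0.087
finger_force: 0.0
```

Request:
drive_tool(
  steps=[-1,0.002,0.05,0,0,0,0,-1,0.002,0.1,0,0,0,0,-1,0.002,0.15,0,0,0,0,-1,0.002,0.2,0,0,0,0,-1,0.002,0.248,0,0,0,0],
)

```text
time_s: 14.75
eef_pos: [0.474, -0.3716, 0.1668]
ee_rot: [-3.14, 0.001, 0.001]
wrist_force: [0.7, 0.3, -0.4]
finger_gap: 0.0869
finger_force: 0.0
```

Request:
drive_tool(
  steps=[-0.5,0,0,0.05,0,0,0,-0.5,0,0,0.09,0,0,0,-0.5,0,0,0.108,0,0,0,-0.3,0,0,0.108,0,0,0,-0.2,0,0,0.108,0,0,0],
)

```text
time_s: 15.25
eef_pos: [0.4746, -0.3696, 0.0592]
ee_rot: [-3.141, -0.001, 0.001]
wrist_force: [-0.2, -0.4, 1.2]
finger_gap: 0.0574
finger_force: 0.0
```

Request:
drive_tool(
  steps=[1,0,0,0,0,0,0,1,0,0,0,0,0,0,1,0,0,0,0,0,0,1,0,0,0,0,0,0,1,0,0,0,0,0,0],
)

```text
time_s: 15.75
eef_pos: [0.4749, -0.3699, 0.0602]
ee_rot: [3.141, 0.001, 0.001]
wrist_force: [0.4, 0.5, 2.1]
finger_gap: 0.0236
finger_force: 25.0
```

Request:
drive_tool(
  steps=[1,0,0,0,0,0,0,1,0,0,-0.03,0,0,0,1,0,0,-0.07,0,0,0,1,0,0,-0.111,0,0,0,1,0,0,-0.111,0,0,0],
)

```text
time_s: 16.25
eef_pos: [0.4776, -0.3727, 0.1764]
ee_rot: [3.132, 0.001, 0.013]
wrist_force: [1.0, -0.3, 0.1]
finger_gap: 0.0231
finger_force: 25.0
```

Request:
drive_tool(
  steps=[1,-0.018,-0.05,0,0,0,0,1,-0.018,-0.1,0,0,0,0,1,-0.018,-0.15,0,0,0,0,1,-0.018,-0.2,0,0,0,0,1,-0.018,-0.246,0,0,0,0],
)

```text
time_s: 16.75
eef_pos: [0.4556, -0.1216, 0.1699]
ee_rot: [-3.141, 0.001, 0.002]
wrist_force: [0.6, -0.7, -0.1]
finger_gap: 0.0232
finger_force: 25.0
```

Request:
drive_tool(
  steps=[1,-0.018,-0.05,0,0,0,0,1,-0.018,-0.1,0,0,0,0,1,-0.018,-0.15,0,0,0,0,1,-0.018,-0.2,0,0,0,0,1,-0.018,-0.246,0,0,0,0],
)

```text
time_s: 17.25
eef_pos: [0.4376, 0.1243, 0.17]
ee_rot: [3.142, 0.0, -0.001]
wrist_force: [1.7, -0.4, 0.8]
finger_gap: 0.0232
finger_force: 25.0
```

Request:
drive_tool(
  steps=[1,-0.017,-0.05,0,0,0,0,1,-0.017,-0.1,0,0,0,0,1,-0.017,-0.15,0,0,0,0,1,-0.017,-0.2,0,0,0,0,1,-0.017,-0.241,0,0,0,0],
)

```text
time_s: 17.75
eef_pos: [0.4205, 0.3656, 0.1698]
ee_rot: [3.141, 0.002, -0.001]
wrist_force: [1.0, -0.4, -0.7]
finger_gap: 0.0234
finger_force: 25.0
```

Request:
drive_tool(
  steps=[1,0,-0.004,0.02,0,0,0,1,0,-0.004,0.04,0,0,0,1,0,-0.004,0.05,0,0,0,1,0,-0.004,0.05,0,0,0,1,0,-0.004,0.05,0,0,0],
)

```text
time_s: 18.25
eef_pos: [0.4215, 0.367, 0.1205]
ee_rot: [3.141, -0.001, -0.001]
wrist_force: [-0.7, -0.3, -0.2]
finger_gap: 0.023
finger_force: 25.0
```

Request:
drive_tool(
  steps=[1,0,0,0.006,0,0,0,1,0,0,0.012,0,0,0,1,0,0,0.016,0,0,0,1,0,0,0.018,0,0,0,1,0,0,0.02,0,0,0],
)

```text
time_s: 18.75
eef_pos: [0.4215, 0.3673, 0.1004]
ee_rot: [-3.142, -0.0, -0.0]
wrist_force: [-0.1, 0.1, -0.7]
finger_gap: 0.0236
finger_force: 25.0
```

Request:
drive_tool(
  steps=[1,0,0,0.01,0,0,0,1,0,0,0.02,0,0,0,1,0,0,0.028,0,0,0,1,0,0,0.031,0,0,0,1,0,0,0.032,0,0,0],
)

```text
time_s: 19.25
eef_pos: [0.4214, 0.3672, 0.0701]
ee_rot: [3.141, 0.001, -0.0]
wrist_force: [-4.3, -3.2, 21.3]
finger_gap: 0.0236
finger_force: 25.0
```

Request:
drive_tool(
  steps=[-1,0,0,0,0,0,0,-1,0,0,0,0,0,0,-1,0,0,0,0,0,0,-1,0,0,-0.03,0,0,0,-1,0,0,-0.08,0,0,0],
)

```text
time_s: 19.75
eef_pos: [0.4189, 0.3657, 0.1457]
ee_rot: [3.137, 0.0, -0.013]
wrist_force: [0.6, 0.8, -0.6]
finger_gap: 0.0557
finger_force: 0.0
```

```bash
cat > look.py <<'E'
from h import *; from meas import *
import sys
n=sys.argv[1]; c=cam('top'); d=cam('scene'); np.savez('/tmp/t%s.npz'%n,**c); print(ctrl.state()['eef_pos'].round(4) if hasattr(ctrl.state()['eef_pos'],'round') else ctrl.state()['eef_pos'], measure(c))
a=cv2.resize(c['color'][130:250,140:410],None,fx=2.9,fy=2.4); b=cv2.resize(d['color'][90:290,230:440],None,fx=1.45,fy=1.45)
b=np.pad(b,((0,0),(0,a.shape[1]-b.shape[1]),(0,0))); save(np.vstack([a,b]),'look%s.png'%n)
E
python3 look.py 1
```

```text
[0.4252 0.3696 0.1536] {'dish': array([585.17736063, 126.57738542]), 'dish_c': (array([585.3713595 , 126.60596696]), np.float64(47.613064824330934)), 'tray': (array([ 522.3, -122.6]), array([ 95.4, 129.9]), np.float32(176.4))}
```

View pics/look1.png

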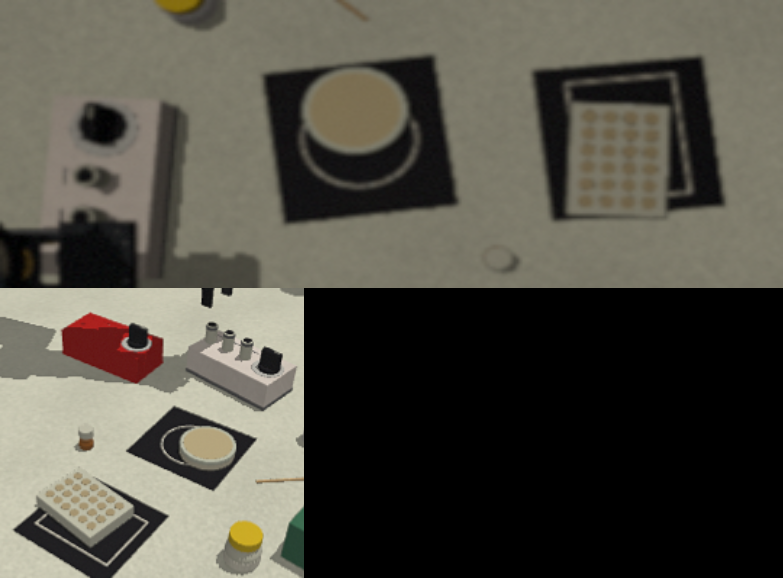

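All three thermometers are seated: heads at crop bottom (212,330), (229,340) and (247,347). The dish and tray haven't moved. Next I'll go to the dish's far side.

Request:
drive_tool(
  steps=[-0.4,0.03,0.03,-0.02,0,0,0,-0.4,0.06,0.06,-0.02,0,0,0,-0.4,0.09,0.09,-0.02,0,0,0,-0.4,0.12,0.12,-0.02,0,0,0,-0.4,0.12,0.12,-0.02,0,0,0],
)

```text
time_s: 20.35
eef_pos: [0.546, 0.2436, 0.1679]
ee_rot: [3.141, -0.008, 0.006]
wrist_force: [0.0, 0.2, 0.0]
finger_gap: 0.0609
finger_force: 0.0
```

Request:
drive_tool(
  steps=[-0.4,0.03,0.03,0,0,0,0,-0.4,0.06,0.06,0,0,0,0,-0.4,0.09,0.09,0,0,0,0,-0.4,0.12,0.121,0,0,0,0,-0.4,0.12,0.121,0.02,0,0,0],
)

```text
time_s: 20.85
eef_pos: [0.668, 0.1223, 0.1504]
ee_rot: [3.14, -0.007, 0.017]
wrist_force: [-0.6, -0.2, 0.8]
finger_gap: 0.0607
finger_force: 0.0
```

Request:
drive_tool(
  steps=[-0.4,0,0,0.03,0,0,0,-0.4,0,0,0.06,0,0,0,-0.4,0,0,0.08,0,0,0,-0.4,0,0,0.1,0,0,0,-0.4,0,0,0.1,0,0,0],
)

```text
time_s: 21.35
eef_pos: [0.6578, 0.1269, 0.0443]
ee_rot: [3.142, 0.001, -0.014]
wrist_force: [-0.4, -1.0, -0.2]
finger_gap: 0.0608
finger_force: 0.0
```

Request:
drive_tool(
  steps=[-0.4,0,0,0.015,0,0,0,-0.4,0,0,0.03,0,0,0,-0.4,0,0,0.038,0,0,0,-0.4,0,0,0.038,0,0,0,-0.4,0,0,0.038,0,0,0],
)

```text
time_s: 21.85
eef_pos: [0.6616, 0.1264, 0.0106]
ee_rot: [-3.142, -0.001, -0.0]
wrist_force: [0.2, 0.5, 0.2]
finger_gap: 0.0608
finger_force: 0.0
```

Request:
drive_tool(
  steps=[-0.4,-0.005,0,0,0,0,0,-0.4,-0.01,0,0,0,0,0,-0.4,-0.013,0,0,0,0,0,-0.4,-0.016,0,0,0,0,0,-0.4,-0.019,0,0,0,0,0],
)

```text
time_s: 22.35
eef_pos: [0.6423, 0.1264, 0.0108]
ee_rot: [-3.142, -0.001, -0.001]
wrist_force: [-0.2, 0.8, -0.1]
finger_gap: 0.0611
finger_force: 0.0
```

Request:
drive_tool(
  steps=[-0.4,-0.0025,0,0,0,0,0,-0.4,-0.005,0,0,0,0,0,-0.4,-0.0075,0,0,0,0,0,-0.4,-0.01,0,0,0,0,0,-0.4,-0.0125,0,0,0,0,0],
)

```text
time_s: 22.85
eef_pos: [0.6301, 0.1264, 0.0106]
ee_rot: [3.142, 0.001, 0.001]
wrist_force: [-0.1, 0.5, -0.7]
finger_gap: 0.0607
finger_force: 0.3
```

Request:
drive_tool(
  steps=[-0.4,-0.0025,0,0,0,0,0,-0.4,-0.005,0,0,0,0,0,-0.4,-0.0075,0,0,0,0,0,-0.4,-0.01,0,0,0,0,0,-0.4,-0.0125,0,0,0,0,0],
)

```text
time_s: 23.35
eef_pos: [0.6173, 0.1264, 0.0106]
ee_rot: [-3.142, -0.001, -0.0]
wrist_force: [1.7, 1.2, 0.1]
finger_gap: 0.0608
finger_force: 0.3
```

Request:
drive_tool(
  steps=[-0.4,-0.002,0,0,0,0,0,-0.4,-0.004,0,0,0,0,0,-0.4,-0.006,0,0,0,0,0,-0.4,-0.008,0,0,0,0,0,-0.4,-0.009,0,0,0,0,0],
)

```text
time_s: 23.85
eef_pos: [0.6083, 0.1264, 0.0106]
ee_rot: [3.142, 0.001, -0.0]
wrist_force: [1.5, 0.1, 0.0]
finger_gap: 0.0608
finger_force: 0.4
```

Run:
```python
from h import *
d=cam('scene'); np.savez('/tmp/s4.npz',**d); print(ctrl.state()['eef_pos'])
save(cv2.resize(d['color'][160:240,310:420],None,fx=7,fy=7,interpolation=cv2.INTER_CUBIC),'s4.png')
```

```text
[0.60816393 0.12642483 0.01056901]
```

View pics/s4.png

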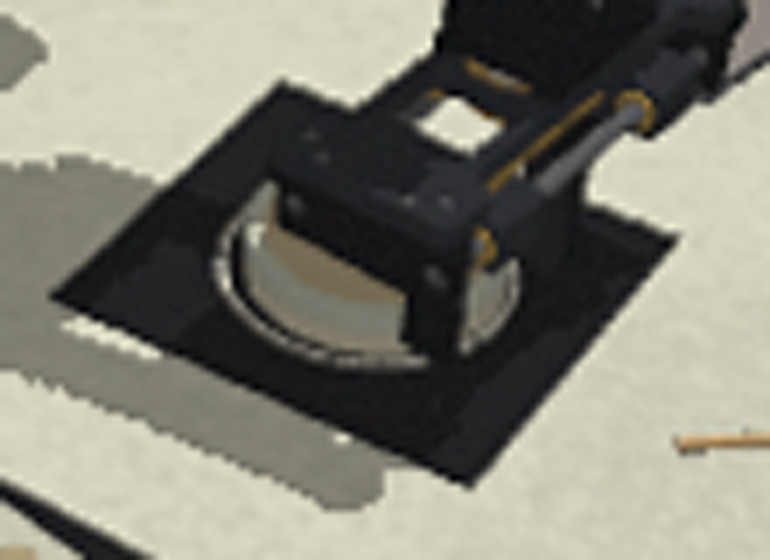

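The dish is nearly centred; the ring gap at the left, around (235,270), is still a bit wide. I'll push 2.5 mm more, back off, and go to the tray's near end.

Request:
drive_tool(
  steps=[-0.4,-0.001,0,0,0,0,0,-0.4,-0.002,0,0,0,0,0,-0.4,-0.0025,0,0,0,0,0,-0.4,-0.0025,0,0,0,0,0,-0.4,0.003,0,0,0,0,0],
)

```text
time_s: 24.4
eef_pos: [0.6102, 0.1265, 0.0103]
ee_rot: [3.142, 0.001, -0.004]
wrist_force: [0.0, 0.5, -0.1]
finger_gap: 0.0608
finger_force: 0.0
```

Request:
drive_tool(
  steps=[-0.4,0.017,0,0,0,0,0,-0.4,0.017,0,-0.01,0,0,0,-0.4,0.017,0,-0.05,0,0,0,-0.4,0.017,0,-0.1,0,0,0,-0.4,0.017,0,-0.13,0,0,0],
)

```text
time_s: 24.9
eef_pos: [0.6292, 0.1265, 0.1444]
ee_rot: [-3.141, -0.001, -0.006]
wrist_force: [2.2, 0.9, 0.7]
finger_gap: 0.0608
finger_force: 0.0
```

Request:
drive_tool(
  steps=[-0.4,-0.03,0.04,0,0,0,0,-0.4,-0.06,0.08,0,0,0,0,-0.4,-0.095,0.127,0,0,0,0,-0.4,-0.095,0.127,0,0,0,0,-0.4,-0.095,0.127,0,0,0,0],
)

```text
time_s: 25.4
eef_pos: [0.5323, -0.0016, 0.1412]
ee_rot: [-3.141, 0.004, 0.001]
wrist_force: [0.1, 0.8, -0.4]
finger_gap: 0.0609
finger_force: 0.0
```

Request:
drive_tool(
  steps=[-0.4,-0.03,0.04,0,0,0,-4.6,-0.4,-0.06,0.08,0,0,0,-4.6,-0.4,-0.096,0.128,0,0,0,-4.6,-0.4,-0.096,0.128,0,0,0,-4.6,-0.4,-0.096,0.128,0,0,0,-4.6],
)

```text
time_s: 25.9
eef_pos: [0.4383, -0.1294, 0.1408]
ee_rot: [3.139, 0.123, 0.002]
wrist_force: [0.7, 0.6, -0.6]
finger_gap: 0.0605
finger_force: 0.0
```

```bash
python3 look.py 2
python3 - <<'E'
from h import *
print(ctrl.state()['eef_pos'],ctrl.state()['ee_rot'])
E
```

```text
[ 0.4391 -0.1281  0.1408] {'dish': array([555.4358994 , 125.73115244]), 'dish_c': (array([555.60517174, 125.7232819 ]), np.float64(48.598808521424)), 'tray': (array([ 532.8, -123.3]), array([ 95.5, 109.1]), np.float32(176.4))}
[ 0.4391087  -0.12806354  0.14077538] [3.13879762e+00 1.27608810e-01 2.49718374e-03]
```

View pics/look2.png

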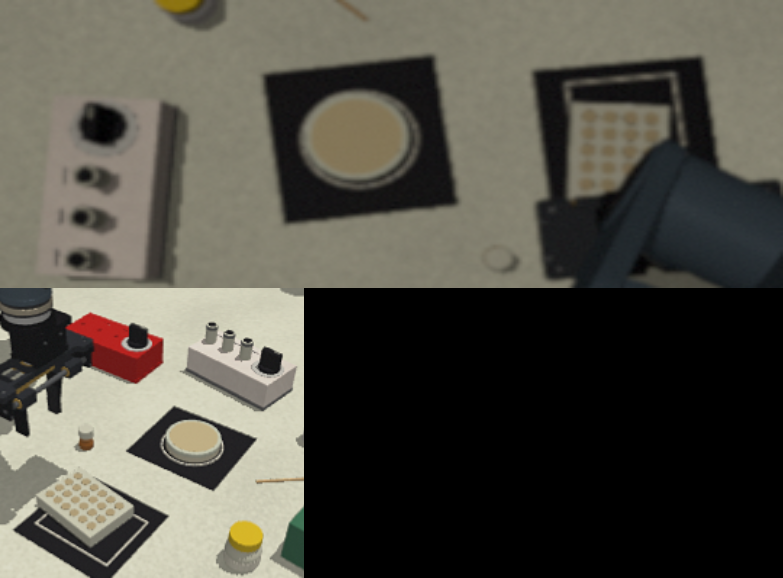

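The dish is inside its ring, measured about 1 mm off. The tray is unmoved and the gripper waits at its near end.

Request:
drive_tool(
  steps=[-0.4,-0.006,0,0.04,0,0,0,-0.4,-0.006,0,0.08,0,0,0,-0.4,-0.006,0,0.11,0,0,0,-0.4,-0.006,0,0.13,0,0,0,-0.4,-0.006,0,0.13,0,0,0],
)

```text
time_s: 26.5
eef_pos: [0.4317, -0.1271, 0.0082]
ee_rot: [-3.136, -0.131, 0.006]
wrist_force: [-0.3, 1.0, -0.4]
finger_gap: 0.061
finger_force: 0.0
```

Request:
drive_tool(
  steps=[-0.4,0.003,0,0,0,0,0,-0.4,0.006,0,0,0,0,0,-0.4,0.009,0,0,0,0,0,-0.4,0.012,0,0,0,0,0,-0.4,0.0145,0,0,0,0,0],
)

```text
time_s: 27.0
eef_pos: [0.4465, -0.1281, 0.0113]
ee_rot: [3.138, 0.127, 0.001]
wrist_force: [-1.9, -0.5, 0.7]
finger_gap: 0.0608
finger_force: 0.6
```

Request:
drive_tool(
  steps=[-0.4,0.0025,0,0,0,0,0,-0.4,0.005,0,0,0,0,0,-0.4,0.0075,0,0,0,0,0,-0.4,0.01,0,0,0,0,0,-0.4,0.0125,0,0,0,0,0],
)

```text
time_s: 27.5
eef_pos: [0.4586, -0.127, 0.0105]
ee_rot: [-3.139, -0.126, 0.0]
wrist_force: [-1.1, -0.6, 1.0]
finger_gap: 0.0607
finger_force: 0.5
```

Request:
drive_tool(
  steps=[-0.4,0.0025,0,0,0,0,0,-0.4,0.005,0,0,0,0,0,-0.4,0.0075,0,0,0,0,0,-0.4,0.01,0,0,0,0,0,-0.4,0.0125,0,0,0,0,0],
)

```text
time_s: 28.0
eef_pos: [0.4711, -0.1259, 0.0105]
ee_rot: [-3.139, -0.127, 0.0]
wrist_force: [-1.2, 0.2, 0.9]
finger_gap: 0.061
finger_force: 0.5
```

Request:
drive_tool(
  steps=[-0.4,0.0015,0,0,0,0,0,-0.4,0.003,0,0,0,0,0,-0.4,0.003,0,0,0,0,0,-0.4,0,0,0,0,0,0,-0.4,-0.02,0,0,0,0,0],
)

```text
time_s: 28.5
eef_pos: [0.4537, -0.1287, 0.0108]
ee_rot: [3.136, 0.128, 0.008]
wrist_force: [0.6, -0.8, -0.2]
finger_gap: 0.0606
finger_force: 0.0
```

Request:
drive_tool(
  steps=[-1,0,0,-0.04,0,0,0,-1,0,0,-0.08,0,0,0,-1,0,0,-0.13,0,0,0,-1,0,-0.02,-0.13,0,0,-8,-1,0.02,-0.06,-0.13,0,0,-16],
)

```text
time_s: 29.0
eef_pos: [0.4664, -0.0679, 0.1425]
ee_rot: [3.088, 0.563, 0.005]
wrist_force: [0.3, 0.3, 0.3]
finger_gap: 0.0859
finger_force: 0.0
```

Request:
drive_tool(
  steps=[-1,0,0,0,0,0,-8,-1,0,0,0,0,0,-16,-1,0,0,0,0,0,-24,-1,0,0,0,0,0,-32,-1,0,0,0,0,0,-40],
)

```text
time_s: 29.5
eef_pos: [0.4659, -0.0661, 0.1405]
ee_rot: [2.707, 1.593, 0.0]
wrist_force: [0.4, -0.2, -0.1]
finger_gap: 0.0871
finger_force: 0.0
```

Request:
drive_tool(
  steps=[-1,0,0,0,0,0,-8,-1,0,0,0,0,0,-16,-1,0,0,0,0,0,-24,-1,0,0,0,0,0,-32,-1,0,0,0,0,0,-34],
)

```text
time_s: 30.0
eef_pos: [0.4659, -0.0662, 0.1405]
ee_rot: [2.126, 2.312, 0.0]
wrist_force: [0.1, 0.6, -0.6]
finger_gap: 0.0872
finger_force: 0.0
```

Request:
drive_tool(
  steps=[-1,0.06,0.02,0,0,0,0,-1,0.06,0.05,0,0,0,0,-1,0.06,0.08,0,0,0,0,-1,0.06,0.084,0,0,0,0,-1,0.06,0.084,0,0,0,0],
)

```text
time_s: 30.5
eef_pos: [0.5452, 0.0005, 0.1403]
ee_rot: [-2.129, -2.31, 0.0]
wrist_force: [-0.2, -0.9, 0.6]
finger_gap: 0.0869
finger_force: 0.0
```

```bash
python3 look.py 3
python3 - <<'E'
from h import *
print(ctrl.state()['eef_pos'],ctrl.state()['ee_rot'])
E
```

```text
[5.433e-01 4.000e-04 1.401e-01] {'dish': array([560.81512555, 143.48057667]), 'dish_c': (array([559.94788931, 139.26110005]), np.float64(38.35147874546848)), 'tray': (array([ 549. , -117.4]), array([130.1,  82.4]), np.float32(4.5))}
[5.43252275e-01 4.10270542e-04 1.40099240e-01] [-2.12888330e+00 -2.30723603e+00  2.30315990e-03]
```

View pics/look3.png

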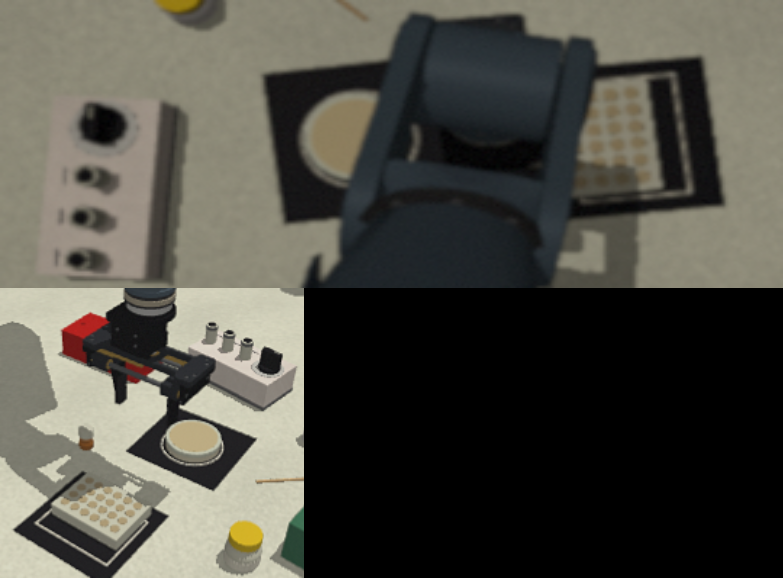

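The tray is now square at 4.5° and centred lengthwise. It has about 25 mm to go across, so I'll push it from its dish side.

Request:
drive_tool(
  steps=[-1,-0.01,0,0.04,0,0,0,-1,-0.02,0,0.08,0,0,0,-1,-0.02,0,0.11,0,0,0,-1,-0.02,0,0.13,0,0,0,-1,-0.02,0,0.13,0,0,0],
)

```text
time_s: 31.1
eef_pos: [0.5429, -0.0195, 0.0081]
ee_rot: [-2.127, -2.303, 0.006]
wrist_force: [-0.9, 0.1, -0.0]
finger_gap: 0.087
finger_force: 0.0
```

Request:
drive_tool(
  steps=[-1,-0.008,0,0,0,0,0,-1,-0.015,0,0,0,0,0,-1,-0.02,0,0,0,0,0,-1,-0.0225,0,0,0,0,0,-1,-0.025,0,0,0,0,0],
)

```text
time_s: 31.6
eef_pos: [0.5491, -0.045, 0.0113]
ee_rot: [2.13, 2.308, 0.001]
wrist_force: [0.5, -0.8, -0.2]
finger_gap: 0.0874
finger_force: 0.0
```

Request:
drive_tool(
  steps=[-1,-0.0025,0,0,0,0,0,-1,-0.005,0,0,0,0,0,-1,-0.0075,0,0,0,0,0,-1,-0.01,0,0,0,0,0,-1,-0.0125,0,0,0,0,0],
)

```text
time_s: 32.1
eef_pos: [0.5495, -0.0568, 0.0105]
ee_rot: [-2.13, -2.309, -0.0]
wrist_force: [0.4, 1.0, 0.9]
finger_gap: 0.0874
finger_force: 0.6
```

Request:
drive_tool(
  steps=[-1,-0.0025,0,0,0,0,0,-1,-0.005,0,0,0,0,0,-1,-0.0075,0,0,0,0,0,-1,-0.01,0,0,0,0,0,-1,-0.0125,0,0,0,0,0],
)

```text
time_s: 32.6
eef_pos: [0.5506, -0.0696, 0.0105]
ee_rot: [-2.13, -2.309, 0.0]
wrist_force: [0.2, 0.6, 0.1]
finger_gap: 0.0872
finger_force: 0.3
```

```bash
python3 look.py 4
python3 - <<'E'
from h import *
p=ctrl.state()['eef_pos']; d=p-[.5505,-.1359,0]; print(d[0]*.9968+d[1]*.08,d[1]*.9968-d[0]*.08,ctrl.state()['wrist_force'])
E
```

```text
0.005631800734715526 0.06572774417068851 [ 0.29834803  0.69468331 -0.43037374]Traceback (most recent call last):
  File "look.py", line 3, in <module>
    n=sys.argv[1]; c=cam('top'); d=cam('scene'); np.savez('/tmp/t%s.npz'%n,**c); print(ctrl.state()['eef_pos'].round(4) if hasattr(ctrl.state()['eef_pos'],'round') else ctrl.state()['eef_pos'], measure(c))
                                                                                                                                                                                                  ~~~~~~~^^^
  File "meas.py", line 21, in measure
    m=dz&reg(.42,.68,-.02,.24); k=biggest(cv2.morphologyEx(m.astype(np.uint8),cv2.MORPH_OPEN,np.ones((3,3))))
                                  ~~~~~~~^^^^^^^^^^^^^^^^^^^^^^^^^^^^^^^^^^^^^^^^^^^^^^^^^^^^^^^^^^^^^^^^^^^^
  File "meas.py", line 7, in biggest
    return max(cs,key=cv2.contourArea)
ValueError: max() iterable argument is empty
```

Request:
drive_tool(
  steps=[-1,-0.0025,0,0,0,0,0,-1,-0.005,0,0,0,0,0,-1,-0.007,0,0,0,0,0,-1,-0.008,0,0,0,0,0,-1,-0.008,0,0,0,0,0],
)

```text
time_s: 33.2
eef_pos: [0.5514, -0.0776, 0.0106]
ee_rot: [2.13, 2.309, 0.0]
wrist_force: [-1.2, -0.6, 0.6]
finger_gap: 0.0869
finger_force: 0.0
```

Request:
drive_tool(
  steps=[-1,0.004,0,0,0,0,0,-1,0.02,0,0,0,0,0,-1,0.02,0,-0.05,0,0,0,-1,0.02,0,-0.1,0,0,0,-1,0.02,0,-0.15,0,0,0],
)

```text
time_s: 33.7
eef_pos: [0.5487, -0.0557, 0.1613]
ee_rot: [-2.127, -2.308, 0.002]
wrist_force: [1.4, 0.4, -1.5]
finger_gap: 0.0869
finger_force: 0.0
```

Request:
drive_tool(
  steps=[-1,0.04,0.005,0,0,0,-8,-1,0.08,0.01,0,0,0,-16,-1,0.12,0.015,0,0,0,-24,-1,0.16,0.02,0,0,0,-32,-1,0.2,0.025,0,0,0,-40],
)

```text
time_s: 34.2
eef_pos: [0.5573, 0.1468, 0.1605]
ee_rot: [-1.202, -2.902, 0.0]
wrist_force: [0.8, -0.3, 0.3]
finger_gap: 0.0869
finger_force: 0.0
```

Request:
drive_tool(
  steps=[-1,0,0,0,0,0,-8,-1,0,0,0,0,0,-16,-1,0,0,0,0,0,-24,-1,0,0,0,0,0,-32,-1,0,0,0,0,0,-40.4],
)

```text
time_s: 34.7
eef_pos: [0.5573, 0.1454, 0.1603]
ee_rot: [-0.125, -3.138, -0.0]
wrist_force: [0.2, 0.4, -0.2]
finger_gap: 0.0874
finger_force: 0.0
```

Run:
```python
from h import *
s=ctrl.state(); print(s['eef_pos'],s['ee_rot'],s['qpos'])
```

```text
[0.55729049 0.14535509 0.1603202 ] [-1.25209988e-01 -3.13794581e+00 -1.63121881e-04] [ 6.10780954e-02  5.41359565e-01  1.61792012e+00  2.63377661e-04
  9.83446441e-01 -1.43010283e+00]
```

Request:
drive_tool(
  steps=[-1,0.005,0.045,0,0,0,0,-1,0.005,0.09,0,0,0,0,-1,0.005,0.14,0,0,0,0,-1,0.005,0.18,0,0,0,0,-1,0.005,0.21,0,0,0,0],
)

```text
time_s: 35.2
eef_pos: [0.57, 0.3575, 0.1603]
ee_rot: [-0.132, -3.138, -0.001]
wrist_force: [1.7, -0.5, 0.5]
finger_gap: 0.0872
finger_force: 0.0
```

```bash
cat > fin.py <<'E'
from h import *; from meas import *
import sys
c=cam('top'); d=cam('scene'); s=ctrl.state(); print(s['eef_pos'],s['time_s']); print(measure(c))
g=c['color'].astype(int).mean(2)
for n,a,z in(('d',[554.2,125.2],.02),('t',[549.3,-136.4],.024)):
    W=world(c); x,y,zz=[W[...,i] for i in range(3)]
    m=(g<45)&(abs(zz)<.012)&(x>.4)&(x<.68)&(abs(y-a[1]/1000)<.12); h=cv2.convexHull(biggest(m)); print(n,'pad',rect(ray(c,h.reshape(-1,2),0)))
a=cv2.resize(c['color'][140:235,220:400],None,fx=4.3,fy=3.6,interpolation=cv2.INTER_CUBIC)[:,:780]
b=cv2.resize(d['color'][95:295,230:440],None,fx=1.2,fy=1.2); b2=cv2.resize(d['color'][110:170,345:435],None,fx=4,fy=4)
b=np.hstack([b,b2]); b=np.pad(b,((0,0),(0,max(0,a.shape[1]-b.shape[1])),(0,0))); a=np.pad(a,((0,0),(0,b.shape[1]-a.shape[1]),(0,0))); save(np.vstack([a,b]),sys.argv[1])
E
python3 fin.py fin1.png
```

```text
[0.57014906 0.3589472  0.16026226] 35.3
{'dish': array([555.28994808, 125.68563781]), 'dish_c': (array([555.45264886, 125.67537264]), np.float64(48.56918379949453)), 'tray': (array([ 550.4, -135.2]), array([130.1,  95.6]), np.float32(4.5))}
d pad (array([553.6, 126.4]), array([175.5, 166.9]), np.float32(6.5))
t pad (array([ 549.2, -136.4]), array([174.5, 164.8]), np.float32(4.6))
```

View pics/fin1.png

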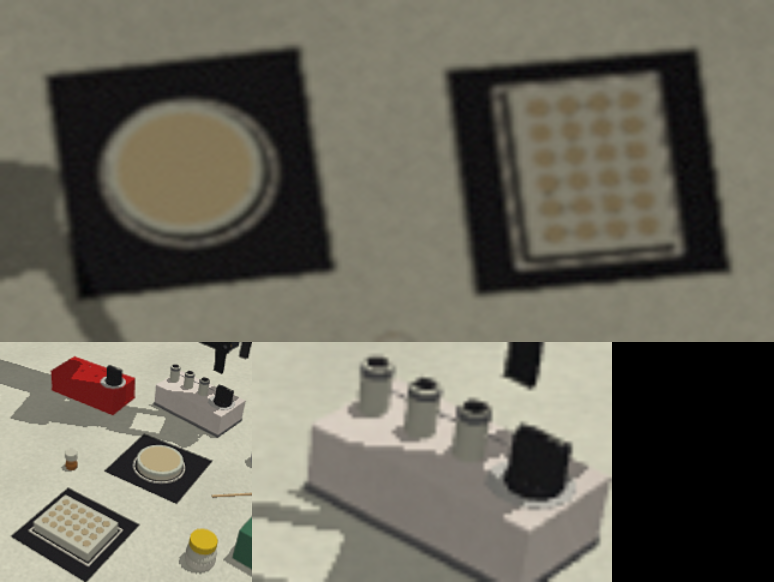

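Everything sits within about 1–1.5 mm: tray (550.4, −135.2) against its mark (549.3, −136.4), dish (555.4, 125.7) against (554.2, 125.2). All three heads are down on the controller top. Now the key.

Request:
drive_tool(
  steps=[-0.5,0,-0.002,0.03,0,0,0,-0.5,0,-0.002,0.06,0,0,0,-0.5,0,-0.002,0.08,0,0,0,-0.5,0,-0.002,0.087,0,0,0,-0.5,0,-0.002,0.089,0,0,0],
)

```text
time_s: 35.8
eef_pos: [0.5704, 0.3512, 0.0706]
ee_rot: [-0.136, -3.136, 0.002]
wrist_force: [0.2, -0.8, 0.0]
finger_gap: 0.066
finger_force: 0.0
```

Run:
```python
from h import *
s=ctrl.state(); print(s['eef_pos'],s['ee_rot'],s['wrist_force'],s['qpos'][5])
```

```text
[0.57038905 0.35117624 0.07058858] [-1.36446538e-01 -3.13630554e+00  1.81116646e-03] [ 0.24246947 -0.81517021  0.0466696 ] -1.0983551306795596
```

Request:
drive_tool(
  steps=[1,0.001,0.001,0,0,0,0,1,0.001,0.001,0,0,0,0,1,0.001,0.001,0,0,0,0,1,0.001,0.001,0,0,0,0,1,0.001,0.001,0,0,0,0],
  squeeze=25,
)

```text
time_s: 36.3
eef_pos: [0.571, 0.3528, 0.0721]
ee_rot: [0.137, 3.138, 0.001]
wrist_force: [-0.7, 0.1, -0.4]
finger_gap: 0.0329
finger_force: 0.0
```

Request:
drive_tool(
  steps=[1,0,0,0,0,0,0,1,0,0,0,0,0,0,1,0,0,0,0,0,0,1,0,0,0,0,0,0,1,0,0,0,0,0,0],
)

```text
time_s: 36.8
eef_pos: [0.571, 0.3555, 0.0717]
ee_rot: [0.137, 3.137, 0.008]
wrist_force: [0.1, 6.2, -0.6]
finger_gap: 0.0137
finger_force: 25.0
```

Request:
drive_tool(
  steps=[1,0.001,0.0025,0,0,0,0,1,0.001,0.0025,0,0,0,8,1,0.001,0.0025,0,0,0,16,1,0.001,0.0025,0,0,0,24,1,0.001,0.0025,0,0,0,32],
)

```text
time_s: 37.3
eef_pos: [0.5709, 0.3553, 0.0717]
ee_rot: [1.004, 2.975, 0.001]
wrist_force: [1.7, 0.8, -0.2]
finger_gap: 0.0137
finger_force: 25.0
```

Request:
drive_tool(
  steps=[1,0,0,0,0,0,8,1,0,0,0,0,0,16,1,0,0,0,0,0,24,1,0,0,0,0,0,32,1,0,0,0,0,0,37],
)

```text
time_s: 37.8
eef_pos: [0.5706, 0.3551, 0.0717]
ee_rot: [1.894, 2.505, 0.001]
wrist_force: [1.7, 1.2, -1.1]
finger_gap: 0.0139
finger_force: 25.0
```

Request:
drive_tool(
  steps=[1,0,0,0,0,0,1.5,1,0,0,0,0,0,3,1,0,0,0,0,0,3,1,0,0,0,0,0,3,1,0,0,0,0,0,3],
)

```text
time_s: 38.3
eef_pos: [0.5705, 0.3553, 0.0717]
ee_rot: [1.953, 2.459, 0.001]
wrist_force: [2.2, 0.4, -0.5]
finger_gap: 0.0145
finger_force: 25.0
```

Run:
```python
from h import *
s=ctrl.state(); r=s['ee_rot']; print(s['eef_pos'],np.degrees(2*np.arctan2(r[1],r[0]))%360,s['wrist_force'],s['torque'],s['finger_gap'])
```

```text
[0.57054257 0.3552705  0.07169816] 103.07988507006652 [ 2.246048    0.41019751 -0.50649598] [ 0.04575659 -0.69056749  0.6541123 ] 0.014461339636567623
```

The torque of 0.65 N·m is far above the spring's, so the key is at its stop. I'll release it partly, so the fingers stay clear of the nearby thermometer, then rise.

Request:
drive_tool(
  steps=[-0.24,0,0,0,0,0,-2,-0.24,0,0,0,0,0,-2,-0.24,0,0,0,0,0,-2,-0.24,0,0,0,0,0,-2,-0.24,0,0,0,0,0,-2],
)

```text
time_s: 38.8
eef_pos: [0.5688, 0.3549, 0.0713]
ee_rot: [-1.912, -2.492, 0.004]
wrist_force: [-0.4, 0.2, -0.1]
finger_gap: 0.0467
finger_force: 0.0
```

Request:
drive_tool(
  steps=[-0.24,0,0,0,0,0,0,-0.24,0,0,0,0,0,0,-0.24,0,0,0,0,0,0,-0.24,0,0,-0.03,0,0,0,-0.24,0,0,-0.07,0,0,0],
)

```text
time_s: 39.3
eef_pos: [0.5679, 0.3539, 0.1394]
ee_rot: [-1.911, -2.49, 0.01]
wrist_force: [-0.6, -0.3, 0.4]
finger_gap: 0.0541
finger_force: 0.0
```

Request:
drive_tool(
  steps=[-0.24,0,0,-0.03,0,0,0,-0.24,0,0,-0.06,0,0,0,-0.24,0,0,-0.06,0,0,0,-0.24,0,0,-0.06,0,0,0,-0.24,0,0,-0.06,0,0,0],
)

```text
time_s: 39.8
eef_pos: [0.5688, 0.3546, 0.1999]
ee_rot: [-1.911, -2.491, 0.005]
wrist_force: [-0.0, -0.0, 0.1]
finger_gap: 0.0541
finger_force: 0.0
```

```bash
python3 fin.py fin2.png
```

```text
[0.56880597 0.35466858 0.19950785] 39.9
{'dish': array([555.24047848, 125.49562034]), 'dish_c': (array([555.31331175, 125.45533868]), np.float64(48.12324908898582)), 'tray': (array([ 550.4, -135.2]), array([130.1,  95.7]), np.float32(4.6))}
d pad (array([553.2, 126.3]), array([176.4, 166.7]), np.float32(6.3))
t pad (array([ 549.2, -136.5]), array([174.8, 164.8]), np.float32(4.7))
```

View pics/fin2.png

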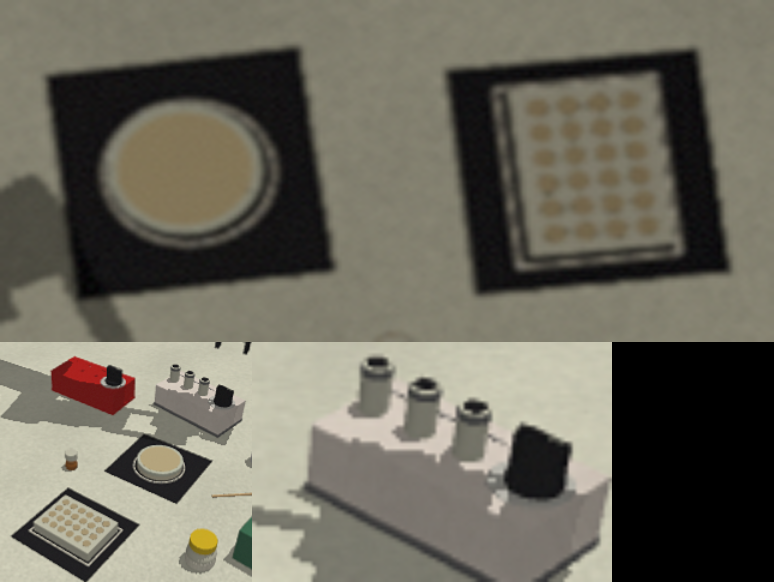

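The dish and tray are still centred, the three thermometers are seated, and the key is back at rest at (540,460). Handing in.

```bash
python3 -c "
from rig import ctrl
print(ctrl.job_done())"
```

```text
the job is handed in; nothing more can be done
None
```

The job is handed in: the dish and tray lie centred to about 1–2 mm with the tray square, all three thermometers are fully home, and the start key was twisted to its stop and sprang back by itself.

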